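# Change over an interlocked service console on a laboratory bench

### The job

On the sloping air-supply console, shut the isolator (the long T-bar handle) by turning it clockwise, seen facing the panel, all the way to its stop; only then does its steel quadrant clear the selector's locking tab. Then turn the selector (the short bar handle on the round skirt) clockwise all the way to its other stop, and let go with both left there. Do not shift the microscope, slide box, dishes or beaker.

Things in the scene. Friction and masses are not known exactly. Their poses are not given: they have to be found in the camera images.
- console: Fixed grey wedge, pale face, 165 mm deep (x), 300 wide (y), left or right on the bench, turned a little. Origin: centre of its underside. Its face looks up and to its -x (robot side), sloping 25 degrees from horizontal, rising along +x; face centre 170 mm up, front edge 131, rear edge 209. Handle axes stand square to the face at mid-slope: isolator 65 mm to +y of centre, selector 65 mm to -y.
- isolator_grip (a point): On the isolator's turning axis, 45 mm out from the face. Handle: black straight bar 90 mm long, 14 thick, 26 to 58 mm out from the face. Frame turns with it: x along the bar, y across it, z straight out of the face. Under it, 4 to 16 mm out from the face, a steel quadrant plate, 75 mm radius, 88 degrees, faces the selector while open.
- selector_grip (a point): On the selector's turning axis, 45 mm out from the face. Handle: black straight bar 52 mm long, 16 thick, 24 to 58 mm out from the face, on a round skirt 48 mm across. Frame turns with it: x along the bar, y across it, z straight out of the face. Under it a steel tab, reaching 90 mm from the axis, 14 wide, 4 to 16 mm out from the face, is stopped by the quadrant until that has turned away.
- isolator (a joint): Turn in rad: 0 = open (bar up the slope, along the console's x), grows clockwise seen facing the panel, 1.5 = shut, hard stop. Starts between 0 and 0.3. Stays where left (friction about 0.15 N m, no spring). Below about 1.3 the selector is locked.
- selector (a joint): Turn in rad: 0 = first supply (bar up the slope, along the console's x), grows clockwise seen facing the panel, 1.5 = second supply, hard stop. Starts near 0. Stays where left (friction 0.15 N m). While locked it has only a little play.
- microscope: Bystander: loose white bench microscope, 200 x 160 mm base, about 370 mm tall, 4.5 kg. Origin: centre of its underside. Stands beside the console.
- slide_box: Bystander: loose wooden slide box, 80 x 100 x 39 mm, at one outer side. Origin: centre of its underside.
- petri_dishes: Bystander: loose stack of dishes, 94 mm across, 45 mm high, near the robot. Origin: centre of its underside.
- beaker: Bystander: loose glass beaker, 76 mm across, 95 mm high, at the other outer side. Origin: centre of its underside.

How it is judged:
By the outcome, as a careful person would: the job done as asked, in the order asked, and still so for the second after the job is handed in, with the robot touching nothing.
It also fails if it takes over 59 s, if anything falls off the work surface, if the arm or the gripper's body presses on something with over 40 N, if the wrist force passes 120 N, or if a joint passes its speed limit or range.

### The arm

A 6-joint arm with a two-finger parallel gripper is mounted at the origin on the work surface. World frame = base frame: x ahead of the robot, y to its left, z up, the work surface at z = 0. Lengths are in m, angles in rad, forces in N, time in s.
With the tool pointing down it reaches from about 0.2 to 0.875 m from the base axis. Payload 3.4 kg.
Tool frame: the origin (TCP) lies at the very end of the fingers, on their centre line; the grasp point (between the pads) lies 19 mm behind it; z points along the fingers, y is the direction in which the jaws open and shut (so a half turn about z gives the same grasp; the last joint's range is limited). The gripper opens to 94 mm and grips with 3 to 60 N. Pads are 16 mm wide; open, the fingers measure 119 mm over their backs; the gripper's body (75 mm by 177 mm) begins 78 mm behind the grasp point.
Start: joints at [-1.238, 0.276, 1.505, -0, 1.361, -0.121], TCP at [0.252, -0.517, 0.205] pointing down, gripper open.
Joint ranges: [-2.89, 2.89], [-0.75, 2.08], [0.22, 2.7], [-1.18, 4.32], [0.11, 2.71], [-2.7, 2.7]. Speed limits (rad/s): [2.57, 2.57, 3.14, 3.14, 3.14, 3.14].

### API

Orientations are given as a 3x3 rotation matrix whose columns are the frame's x, y, z axes.
In Python, from bench import manip gives the robot as it stands.
- The arm moves only by the tool drive_tool, never from a script. Its argument "steps" is a list of rows, each a list of 7 numbers: the finger opening in mm, from 0 to 94, then the shift along the tool's x, y, z in mm, then the turn, a rotation vector about the tool's x, y, z in rad. A call has 1 to 10 rows; each row shifts and turns the commanded pose from where the row before left it, along the tool's axes as they then stand; what a row does not reach is not made up. A row lasts 1/10 s, in which the tool goes at most 50 mm and 8.59 degrees, less where a joint would pass 70% of its speed; a pose out of reach is approached as far as the arm can. A call is refused whole if a number of a shift passes 50 or a number of a turn 0.15, either way. A call with a gripper value outside its range is refused whole. The fingers move at their own pace and stop on an object; "grip_force" is the grip in N (left out, the last holds). Time passes only in rows, so rows that do not move let the fingers close. It gives the time, the measured TCP pose, the force and the opening at its end, in the units of the state.
- manip.get_obs(): the state, without advancing time (a new reading comes with each control period).
- manip.read_camera(name): name is "scene" or "top" or "wrist"; returns (picture, depth): 480x640x3 uint8, red, green, blue; 480x640 float32, m along the optical axis (not along the pixel's ray), 0 where there is no reading.
- manip.camera_params(name): a dict with "fovy" (degrees; the focal length in pixels is half the picture's height over the tangent of half this angle, whatever the lens; pixels are square), "cx", "cy" (the principal point, pixels), "T" (4x4, takes a point from camera to world coordinates). Camera axes: x right, y down, z forward; pixel columns grow to the right and rows downward; lengths in m; the calibration is good to about 2 mm. A picture is of the moment at which its call begins: read the wrist's pose just before it. camera_params takes no time and is no camera call; for the wrist camera it gives the pose at the moment of the call.
- manip.hand_in(): hands the job in, once; it reports no verdict.
Trained networks look in the newest picture that a camera, given by its name, has taken for a name from the list of things; names that differ only in an ending like _2 or _b are one class to them, and where a whole thing is asked for, a point or a joint stands for the part that bears it (a point fixed in the world has none). Each returns a list of dicts, best first, with "score" (0 to 1); they miss things now and then, are a little off and sometimes report something else, mostly with a low value. They report only what shows in the picture. A call takes as long as a camera call.
- manip.search_frame(camera, target): "point" ([x, y, z] in m, in world coordinates, good to about 4 mm: the middle of the surface that is visible of it).
The state is a dict: "clock": time; "joint_positions": joint angles; "qvel": joint speeds; "tau": joint torques, N m; "eef_pos": TCP position; "tcp_rot": TCP orientation; "wrist_force": force on the tool from outside, world axes, zero at the start; "torque": the same for the moment, N m; "width": opening from 0.0 (shut) to 1.0 (fully open).
Only numpy, scipy, OpenCV 4.12 (cv2) and the standard library are available. Lean on these libraries where they do the work, as an engineer would, in place of code of your own. Each camera call takes 0.05 s, during which the arm holds its last target.

## Working session

There is one attempt and no reset: what is moved stays moved. The work goes in short steps, Python scripts to look and compute and a tool call to move; the robot and the scene stay as the last step left them, time stands still between calls to the robot, and variables do not carry over. Pictures are saved under pics/ and viewed, and the job is handed in when it is done.

Besides the shell and the picture viewer there is one more tool, called by a JSON object that holds its "op" and its "data", one argument or row to a line. drive_tool: Moves the arm, as the interface text tells. Its arguments: {"type":"object","properties":{"steps":{"type":"array","items":{"type":"array","items":{"type":"number"}}},"grip_force":{"type":"number"}},"required":["steps"]}

```bash
mkdir -p pics; ls
cat > h.py <<'E'
import numpy as np, cv2
from bench import manip
def snap(cam,fn):
    p,d=manip.read_camera(cam); cv2.imwrite('pics/'+fn,p[:,:,::-1]); np.save('pics/'+fn+'.npy',d); return p,d
def cloud(cam,d):
    c=manip.camera_params(cam); f=240/np.tan(np.radians(c['fovy'])/2)
    v,u=np.mgrid[:480,:640]; P=np.stack([(u-c['cx'])/f*d,(v-c['cy'])/f*d,d],-1)
    return P@c['T'][:3,:3].T+c['T'][:3,3]
E
python3 - <<'E'
from h import *
np.set_printoptions(precision=4,suppress=True)
for c in ['scene','top','wrist']:
    snap(c,c+'1.png'); q=manip.camera_params(c); print(c,q['fovy'],q['cx'],q['cy']);print(np.array(q['T']))
    if c!='wrist':
        for n in ['console','isolator_grip','selector_grip','microscope','slide_box','petri_dishes','beaker']:
            print(n,[(np.round(r['point'],3),round(r['score'],2)) for r in manip.search_frame(c,n)[:2]])
o=manip.get_obs();print(o)
E
```

```text
pics
scene 53.005626706520864 327.6000607902795 239.46172417182353
[[-0.9977 -0.0642  0.0209  0.4845]
 [-0.0675  0.9426 -0.3269  0.416 ]
 [ 0.0013 -0.3276 -0.9448  1.3436]
 [ 0.      0.      0.      1.    ]]
console [(array([ 0.623, -0.124,  0.174]), 0.91)]
isolator_grip [(array([ 0.6  , -0.128,  0.188]), 0.62), (array([0.423, 0.111, 0.047]), 0.6)]
selector_grip [(array([ 0.62 , -0.232,  0.193]), 0.68)]
microscope [(array([0.61 , 0.215, 0.293]), 0.74)]
slide_box [(array([ 0.517, -0.452,  0.036]), 0.62)]
petri_dishes [(array([0.42 , 0.108, 0.046]), 0.59)]
beaker [(array([0.544, 0.477, 0.013]), 0.82)]
top 47.387498310187866 323.1278405855665 244.2488508596011
[[-0.0232 -0.9965  0.0808  0.4104]
 [-0.9996  0.0242  0.0109 -0.0053]
 [-0.0128 -0.0805 -0.9967  1.347 ]
 [ 0.      0.      0.      1.    ]]
console [(array([ 0.624, -0.175,  0.175]), 0.76)]
isolator_grip [(array([ 0.598, -0.156,  0.191]), 0.72)]
selector_grip [(array([ 0.625, -0.238,  0.189]), 0.56)]
microscope []
slide_box [(array([ 0.518, -0.459,  0.036]), 0.62)]
petri_dishes [(array([0.416, 0.107, 0.043]), 0.67)]
beaker [(array([0.539, 0.483, 0.053]), 0.89)]
wrist 66.03360551584339 315.73665712663944 242.02646036161997
[[ 0.4376 -0.8701 -0.2269  0.3179]
 [-0.8992 -0.4233 -0.1111 -0.4848]
 [ 0.0006  0.2526 -0.9676  0.383 ]
 [ 0.      0.      0.      1.    ]]
{'clock': 0.85, 'joint_positions': array([-1.238 ,  0.2759,  1.5049, -0.    ,  1.3607, -0.121 ]), 'qvel': array([ 0.0027, -0.0012, -0.0002,  0.0014, -0.0001,  0.0009]), 'tau': array([  0.0011, -40.4424, -23.7495,   0.0703,   0.0249,  -0.    ]), 'eef_pos': array([ 0.2521, -0.5168,  0.2055]), 'tcp_rot': array([[ 0.8988,  0.4384,  0.    ],
       [ 0.4384, -0.8988, -0.0001],
       [-0.    ,  0.0001, -1.    ]]), 'wrist_force': array([-0.93  , -0.6591, -1.0442]), 'torque': array([ 0.032 , -0.0368,  0.0314]), 'width': 1.0003533488275025}
```

View pics/scene1.png

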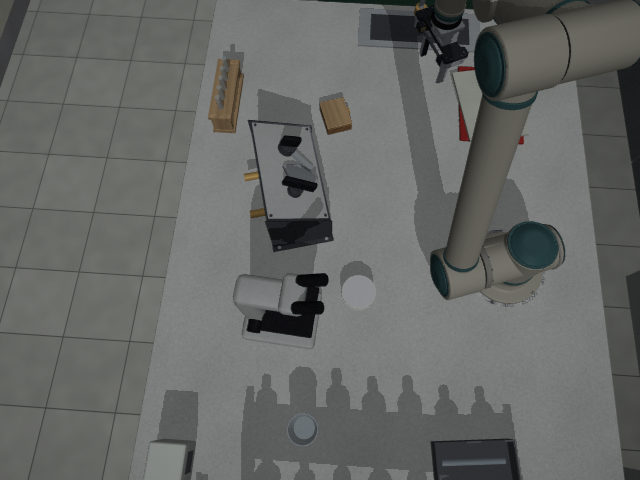

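View pics/top1.png

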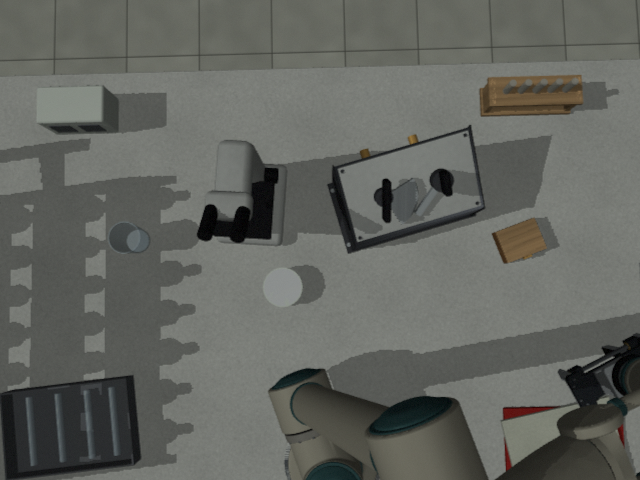

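View pics/wrist1.png

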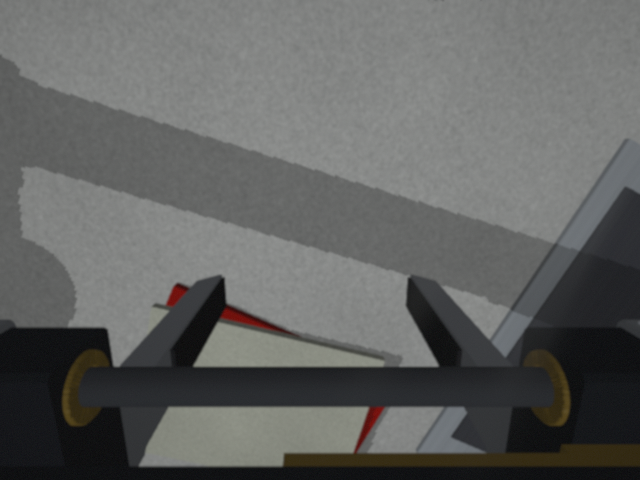

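```bash
cat > fit.py <<'E'
from h import *
from scipy.optimize import least_squares
np.set_printoptions(precision=4,suppress=True)
# face model: frame from x0,y0,yaw
def frame(x0,y0,yaw,dz=0):
    c,s=np.cos(yaw),np.sin(yaw); a=np.radians(25)
    ex=np.array([c*np.cos(a),s*np.cos(a),np.sin(a)]); ey=np.array([-s,c,0]); ez=np.cross(ex,ey)
    return np.stack([ex,ey,ez],1), np.array([x0,y0,.17+dz])
if __name__=='__main__':
  for cam,boxr in [('top',(325,490,120,258)),('scene',(240,335,115,225))]:
    im=cv2.imread(f'pics/{cam}1.png'); d=np.load(f'pics/{cam}1.png.npy'); P=cloud(cam,d)
    u0,u1,v0,v1=boxr; m=np.zeros((480,640),bool); m[v0:v1,u0:u1]=1
    m&=(im.min(2)>115)&(P[...,2]>.12)&(P[...,2]<.225)&(d>0)
    Q=P[m]
    # robust plane
    for i in range(6):
        c=Q.mean(0); n=np.linalg.svd(Q-c)[2][2]; n*=np.sign(n[2]); r=(Q-c)@n
        if i<5: Q=Q[np.abs(r)<max(.003,2*r.std())]
    yaw=np.arctan2(-n[1],-n[0]); print(cam,len(Q),'tilt',np.degrees(np.arccos(n[2])),'yaw plane',yaw, 'rms',r.std())
    mm=np.zeros((480,640),np.uint8); Pr=(P-c)@n; mm[m&(np.abs(Pr)<.004)]=255
    cv2.imwrite(f'pics/mask_{cam}.png',mm)
    # rect outline of face points in the horizontal plane
    K=P[mm>0]; rect=cv2.minAreaRect((K[:,:2]*1000).astype(np.float32)); print(rect)
    # height at rect centre
    cx,cy=np.array(rect[0])/1000; print('z at centre', c[2]-(n[0]*(cx-c[0])+n[1]*(cy-c[1]))/n[2])
E
python3 fit.py
```

```text
top 4002 tilt 24.96846520450029 yaw plane 0.2624486651505932 rms 0.0016560355619631242
((626.2816772460938, -185.5405731201172), (152.59323120117188, 284.7475280761719), 15.016100883483887)
z at centre 0.17213081020676257
scene 2435 tilt 25.188671697028568 yaw plane 0.2683887981383453 rms 0.0016525094653150035
((627.6694946289062, -183.2123565673828), (153.5465850830078, 287.2682800292969), 14.655896186828613)
z at centre 0.1717969096631906
```

Run:
```python
from fit import *
R,o=frame(.627,-.1845,.262,.0018)
for cam in ['top','scene']:
    d=np.load(f'pics/{cam}1.png.npy'); L=(cloud(cam,d)-o)@R
    for nm,y in [('iso',.065),('sel',-.065)]:
        for lo,hi in ([.05,.064],):
            m=(L[...,2]>lo)&(L[...,2]<hi)&(abs(L[...,1]-y)<.055)&(abs(L[...,0])<.06)&(d>0)
            p=L[m]; rect=cv2.minAreaRect((p[:,:2]*1000).astype(np.float32))
            w=np.linalg.svd(p[:,:2]-p[:,:2].mean(0))[2][0]; w*=np.sign(w[0])
            print(cam,nm,m.sum(),'med z',np.median(p[:,2]),'mean',p.mean(0),'clockwise ang',-np.arctan2(w[1],w[0]),rect)
print(R)
```

```text
top iso 293 med z 0.056290878934208984 mean [-0.0007  0.0637  0.0564] clockwise ang 0.22256782797071792 ((-1.2038383483886719, 63.7153434753418), (15.501152992248535, 88.07302856445312), 77.55813598632812)
top sel 179 med z 0.056146938815654336 mean [-0.001  -0.0651  0.0559] clockwise ang 0.029649921934931513 ((-1.7888984680175781, -66.05265808105469), (16.761777877807617, 51.483943939208984), 89.40739440917969)
scene iso 172 med z 0.055805720353046914 mean [0.0033 0.068  0.0554] clockwise ang 0.21892808657723756 ((1.70745849609375, 67.24813842773438), (17.182470321655273, 87.94065856933594), 78.89131927490234)
scene sel 97 med z 0.054868663509515705 mean [ 0.0032 -0.0615  0.0548] clockwise ang -0.00427822397035346 ((1.074270248413086, -61.704444885253906), (19.375904083251953, 51.22104263305664), 89.14753723144531)
[[ 0.8754 -0.259  -0.4082]
 [ 0.2347  0.9659 -0.1095]
 [ 0.4226  0.      0.9063]]
```

```bash
cat >> fit.py <<'E'
from scipy.spatial.transform import Rotation as Ro
RF,O=frame(.627,-.1845,.262,.0018)
AX={'iso':(.001,.0655),'sel':(.001,-.0645)}
def target(nm,ang,out,flip):
    "tool pose, handle angle clockwise, TCP height out of face"
    b=np.cos(ang)*RF[:,0]-np.sin(ang)*RF[:,1]; x=-b if flip else b; z=-RF[:,2]
    return O+RF@np.array([*AX[nm],out]), np.stack([x,np.cross(z,x),z],1)
def delta(p,R,o=None):
    o=o or manip.get_obs(); R0=np.array(o['tcp_rot'])
    print('q',o['joint_positions'],'clk',o['clock'],'F',o['wrist_force'],'T',o['torque'],'w',o['width']*94)
    print('shift in present tool axes mm',R0.T@(p-o['eef_pos'])*1000,'world',(p-o['eef_pos'])*1000); print('after-turn axes',R.T@(p-o['eef_pos'])*1000)
    print('rotvec',Ro.from_matrix(R0.T@R).as_rotvec())
E
python3 - <<'E'
from fit import *
o=manip.get_obs();q=o['joint_positions']
for s in (1,-1):
    print(s,(Ro.from_euler('ZYZYZ',[q[0],q[1]+q[2],q[3],q[4],q[5]])*Ro.from_euler('Z',s*np.pi/2)).as_matrix()-o['tcp_rot'])
    S=s if abs((Ro.from_euler('ZYZYZ',[q[0],q[1]+q[2],q[3],q[4],q[5]])*Ro.from_euler('Z',s*np.pi/2)).as_matrix()-o['tcp_rot']).max()<.1 else (S if s==-1 else 0)
for nm,a0 in [('iso',.22),('iso',1.5),('sel',0),('sel',1.5)]:
  for fl in (0,1):
    p,R=target(nm,a0,.027,fl)
    w=p-R[:,2]*.25
    for th in (1.4,1.7):
      q1=np.arctan2(w[1],w[0])-.12
      M=(Ro.from_euler('ZY',[q1,th]).inv()*Ro.from_matrix(R)*Ro.from_euler('Z',-S*np.pi/2))
      e=M.as_euler('ZYZ'); print(nm,a0,fl,th,round(q1,2),e)
E
```

```text
Traceback (most recent call last):
  File "scipy/spatial/transform/_rotation.pyx", line 1413, in scipy.spatial.transform._rotation.Rotation.from_euler
ValueError: Expected axis specification to be a non-empty string of upto 3 characters, got ZYZYZ
```

Run:
```python
from fit import *
o=manip.get_obs();q=o['joint_positions']
for s in (1,-1):
    e=(Ro.from_euler('ZY',[q[0],q[1]+q[2]])*Ro.from_euler('ZYZ',[q[3],q[4],q[5]])*Ro.from_euler('Z',s*np.pi/2)).as_matrix()-o['tcp_rot']
    print(s,abs(e).max())
    if abs(e).max()<.1: S=s
for nm,a0 in [('iso',.22),('iso',1.5),('sel',0),('sel',1.5)]:
  for fl in (0,1):
    p,R=target(nm,a0,.027,fl)
    w=p-R[:,2]*.25
    for th in (1.4,1.7):
      q1=np.arctan2(w[1],w[0])-.12
      M=(Ro.from_euler('ZY',[q1,th]).inv()*Ro.from_matrix(R)*Ro.from_euler('Z',-S*np.pi/2))
      e=M.as_euler('ZYZ'); print(nm,a0,fl,th,round(q1,2),e)
```

```text
1 2.254733942955167e-16
-1 1.79754626644807
iso 0.22 0 1.4 -0.42 [0.2721 1.3994 1.1136]
iso 0.22 0 1.7 -0.42 [0.2999 1.1114 1.0249]
iso 0.22 1 1.4 -0.42 [ 0.2721  1.3994 -2.028 ]
iso 0.22 1 1.7 -0.42 [ 0.2999  1.1114 -2.1167]
iso 1.5 0 1.4 -0.42 [0.2721 1.3994 2.3936]
iso 1.5 0 1.7 -0.42 [0.2999 1.1114 2.3049]
iso 1.5 1 1.4 -0.42 [ 0.2721  1.3994 -0.748 ]
iso 1.5 1 1.7 -0.42 [ 0.2999  1.1114 -0.8367]
sel 0 0 1.4 -0.6 [0.329  1.4536 0.7175]
sel 0 0 1.7 -0.6 [0.3559 1.1707 0.6137]
sel 0 1 1.4 -0.6 [ 0.329   1.4536 -2.4241]
sel 0 1 1.7 -0.6 [ 0.3559  1.1707 -2.5279]
sel 1.5 0 1.4 -0.6 [0.329  1.4536 2.2175]
sel 1.5 0 1.7 -0.6 [0.3559 1.1707 2.1137]
sel 1.5 1 1.4 -0.6 [ 0.329   1.4536 -0.9241]
sel 1.5 1 1.7 -0.6 [ 0.3559  1.1707 -1.0279]
```

Run:
```python
from fit import *
p,R=target('iso',.22,.120,0); print(p); delta(p,R)
```

```text
[ 0.5619 -0.1341  0.281 ]
q [-1.238   0.2759  1.5049 -0.      1.3607 -0.121 ] clk 0.85 F [-0.93   -0.6591 -1.0442] T [ 0.032  -0.0368  0.0314] w 94.03321478978523
shift in present tool axes mm [ 446.2562 -208.1206  -75.508 ] world [309.8383 382.7066  75.4732]
after-turn axes [ 320.3351 -368.1748   99.9652]
rotvec [0.0063 0.4394 0.4053]
```

{"op": "drive_tool", "data": {
  "steps": [
    [60,0,0,-40,0,0,0],
    [60,0,0,-40,0,0,0],
    [60,30,-15,-20,0,0,0],
    [60,40,-20,0,0,0,0],
    [60,40,-20,0,0,0,0],
    [60,40,-20,0,0,0,0],
    [60,40,-20,0,0,0,0],
    [60,40,-20,0,0,0,0],
    [60,40,-20,0,0,0,0],
    [60,40,-20,0,0,0,0]
  ]
}}

```text
clock: 1.85
eef_pos: [0.4636, -0.2401, 0.3057]
tcp_rot: [[0.899, 0.438, 0.001], [0.438, -0.899, -0.001], [0.0, 0.001, -1.0]]
wrist_force: [0.3, -0.7, 0.6]
width: 0.636
```

{"op": "drive_tool", "data": {
  "steps": [
    [60,40,-18,0,0,0,0],
    [60,30,-10,0,0,0,0],
    [60,0,0,0,0,0.11,0.1],
    [60,0,0,0,0,0.11,0.1],
    [60,0,0,0,0,0.11,0.1],
    [60,0,0,0,0,0.11,0.1],
    [60,0,0,0,0,0,0]
  ]
}}

```text
clock: 2.55
eef_pos: [0.5098, -0.1848, 0.3037]
tcp_rot: [[0.911, 0.062, 0.408], [0.02, -0.994, 0.106], [0.412, -0.088, -0.907]]
wrist_force: [-0.4, -0.1, 0.3]
width: 0.64
```

Run:
```python
from fit import *
p,R=target('iso',.22,.1,0); delta(p,R); snap('wrist','wrist2.png')
```

```text
q [-0.74    0.0002  1.6867  0.3839  1.2311  0.6992] clk 2.55 F [-0.3754 -0.0723  0.3174] T [-0.0074  0.2119 -0.0045] w 60.11651586849796
shift in present tool axes mm [ 39.235  -45.2005  67.2226] world [ 60.3378  52.8597 -40.8234]
after-turn axes [ 39.0867 -45.043   67.4144]
rotvec [0.0035 0.0008 0.0021]
```

View pics/wrist2.png

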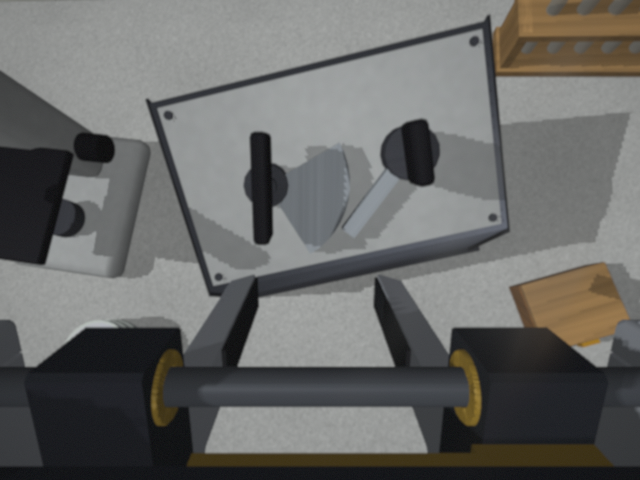

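The wrist view shows the isolator bar at about (262,188) parallel to the tool's x. The quadrant and the selector tab meet at about (345,225), and the selector bar is at (415,152). I'll check the axes against this depth picture.

```bash
cat > bars.py <<'E'
from fit import *
def bars(cam,d):
    L=(cloud(cam,d)-O)@RF
    for nm,y in [('iso',.065),('sel',-.065)]:
        m=(L[...,2]>.051)&(L[...,2]<.064)&(abs(L[...,1]-y)<.055)&(abs(L[...,0])<.055)&(d>0); m[300:]&=cam!='wrist'
        p=L[m]
        if len(p)<20: print(nm,'few');continue
        w=np.linalg.svd(p[:,:2]-p[:,:2].mean(0))[2][0]; w*=np.sign(w[0])
        rect=cv2.minAreaRect((p[:,:2]*1000).astype(np.float32))
        print(cam,nm,len(p),'z',np.median(p[:,2]),'rect c',rect[0],rect[1],'cw',-np.arctan2(w[1],w[0]))
E
python3 - <<'E'
from bars import *
bars('wrist',np.load('pics/wrist2.png.npy'))
E
```

```text
wrist iso 1942 z 0.05457624399095913 rect c (1.5779380798339844, 63.369140625) (14.161787033081055, 89.12872314453125) cw 0.22462859442660366
wrist sel 1283 z 0.05452689182430369 rect c (1.9577102661132812, -66.05323791503906) (16.073339462280273, 51.19877624511719) cw 0.020828672124597547
```

{"op": "drive_tool", "data": {
  "steps": [
    [50,20,-23,0,0,0,0],
    [50,19,-22,17,0,0,0],
    [50,0,0,25,0,0,0],
    [50,0,0,25,0,0,0],
    [50,0,0,0,0,0,0],
    [50,0,0,0,0,0,0]
  ]
}}

```text
clock: 3.2
eef_pos: [0.5745, -0.1329, 0.2652]
tcp_rot: [[0.91, 0.068, 0.409], [0.027, -0.994, 0.105], [0.414, -0.085, -0.906]]
wrist_force: [1.1, 0.4, 0.2]
width: 0.532
```

Run:
```python
from bars import *
p,R=target('iso',.22,.028,0); delta(p,R); p,d=snap('wrist','wrist3.png'); bars('wrist',d)
```

```text
q [-0.5522  0.0711  1.7074  0.353   1.0771  0.8453] clk 3.2 F [1.1449 0.3916 0.2437] T [ 0.0332  0.1909 -0.034 ] w 50.020875533187656
shift in present tool axes mm [-5.0491 -1.3273 72.4504] world [ 24.98     8.8152 -67.6358]
after-turn axes [-4.9819 -0.9806 72.4605]
rotvec [ 0.0042 -0.0011  0.0086]
wrist iso 2055 z 0.05481069020588043 rect c (12.09233283996582, 61.621910095214844) (13.948232650756836, 64.3779296875) cw 0.23202856859003404
wrist sel 1886 z 0.054604102402742105 rect c (0.31409263610839844, -64.78155517578125) (15.658354759216309, 51.52064895629883) cw 0.026109488110256665
```

View pics/wrist3.png

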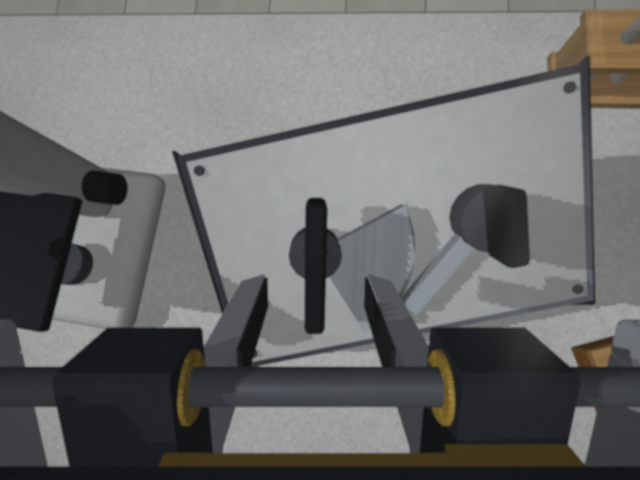

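The bar sits centred between the fingers at x≈316, running along the tool's x. Descending now.

{"op": "drive_tool", "data": {
  "steps": [
    [50,-3,-1,20,0,0,0],
    [50,-2,0,20,0,0,0.008],
    [50,0,0,15,0,0,0],
    [50,0,0,15,0,0,0],
    [50,0,0,0,0,0,0]
  ]
}}

```text
clock: 3.75
eef_pos: [0.5976, -0.125, 0.1991]
tcp_rot: [[0.911, 0.059, 0.409], [0.017, -0.994, 0.105], [0.413, -0.089, -0.906]]
wrist_force: [-0.7, -0.5, 0.2]
width: 0.533
```

Run:
```python
from bars import *
p,R=target('iso',.23,.028,0); delta(p,R); p,d=snap('wrist','wrist4.png')
```

```text
q [-0.5113  0.1457  1.7905  0.377   0.9159  0.8323] clk 3.75 F [-0.7435 -0.4871  0.1661] T [-0.0112  0.1951 -0.0063] w 50.076553067170295
shift in present tool axes mm [ 1.1219 -0.7008  2.2773] world [ 1.9122  0.9552 -1.5384]
after-turn axes [ 1.1177 -0.7005  2.2794]
rotvec [ 0.0043 -0.0008  0.0085]
```

View pics/wrist4.png

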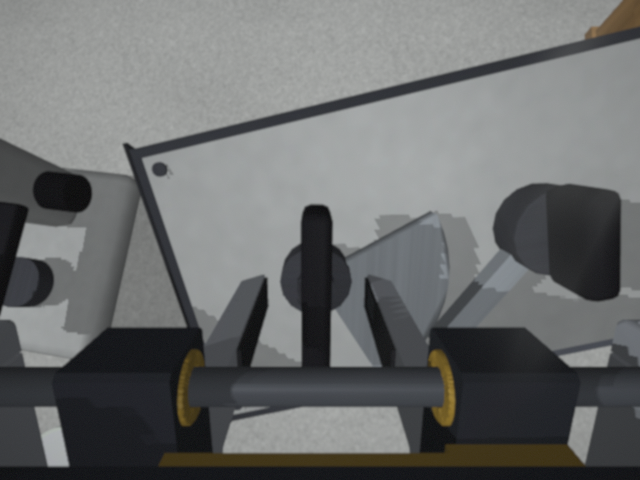

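The bar stands between the fingers. Closing the grip.

{"op": "drive_tool", "data": {
  "steps": [
    [8,1,-1,1,0,0,0],
    [8,0,0,0,0,0,0],
    [8,0,0,0,0,0,0],
    [8,0,0,0,0,0,0],
    [8,0,0,0,0,0,0],
    [8,0,0,0,0,0,0]
  ],
  "grip_force": 50
}}

```text
clock: 4.4
eef_pos: [0.5989, -0.1249, 0.1993]
tcp_rot: [[0.91, 0.058, 0.411], [0.017, -0.995, 0.103], [0.414, -0.087, -0.906]]
wrist_force: [-1.2, -5.0, 1.0]
width: 0.148
```

{"op": "drive_tool", "data": {
  "steps": [
    [8,0,0,0,0,0,0.08],
    [8,0,0,0,0,0,0.1],
    [8,0,0,0,0,0,0.1],
    [8,0,0,0,0,0,0.1],
    [8,0,0,0,0,0,0]
  ]
}}

```text
clock: 4.9
eef_pos: [0.5988, -0.1252, 0.1993]
tcp_rot: [[0.866, -0.286, 0.411], [-0.355, -0.929, 0.102], [0.352, -0.235, -0.906]]
wrist_force: [-1.4, -5.2, 1.9]
width: 0.147
```

Run:
```python
from bars import *
p,R=target('iso',1.5,.029,0); delta(p,R); p,d=snap('wrist','wrist5.png');snap('top','top5.png')
```

```text
q [-0.5088  0.1462  1.7899  0.3747  0.9121  1.2181] clk 4.9 F [-1.4268 -5.1723  1.8633] T [-0.3884  0.4493 -0.3547] w 13.775458892062488
shift in present tool axes mm [-0.4301 -0.8238  0.881 ] world [ 0.225   1.0084 -0.7564]
after-turn axes [-0.9054 -0.1785  0.8878]
rotvec [ 0.0033 -0.007   0.8964]
```

View pics/wrist5.png

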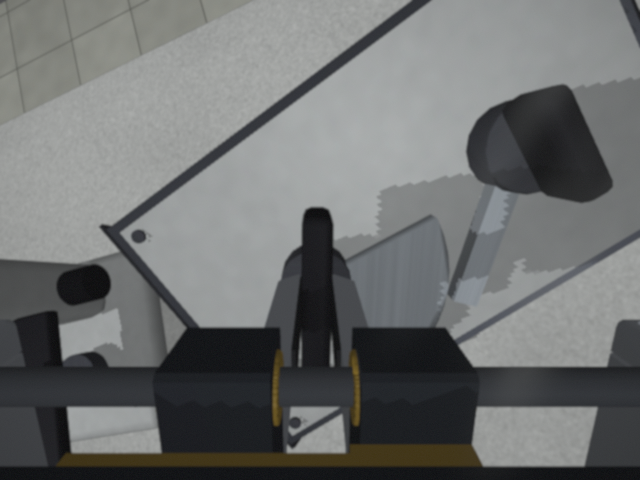

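The handle and quadrant turn with the tool: the bar stays at x≈316 while the console rotates in view. Continuing.

{"op": "drive_tool", "data": {
  "steps": [
    [8,0,0,0,0,0,0.1],
    [8,0,0,0,0,0,0.1],
    [8,0,0,0,0,0,0.1],
    [8,0,0,0,0,0,0.1],
    [8,0,0,0,0,0,0.1],
    [8,0,0,0,0,0,0.1],
    [8,0,0,0,0,0,0.1],
    [8,0,0,0,0,0,0.1],
    [8,0,0,0,0,0,0]
  ]
}}

```text
clock: 5.9
eef_pos: [0.5985, -0.1256, 0.1991]
tcp_rot: [[0.398, -0.821, 0.41], [-0.914, -0.393, 0.102], [0.078, -0.415, -0.906]]
wrist_force: [-3.6, -6.3, 2.2]
width: 0.144
```

Run:
```python
from bars import *
p,R=target('iso',1.5,.029,0); delta(p,R)
```

```text
q [-0.509   0.1461  1.7901  0.3734  0.9123  2.0181] clk 5.9 F [-3.6169 -6.3178  2.2273] T [-0.621   0.6911 -0.3096] w 13.503134789276727
shift in present tool axes mm [-1.065  -0.8109  0.9032] world [ 0.6114  1.3837 -0.5648]
after-turn axes [-1.1312 -0.7031  0.913 ]
rotvec [ 0.0014 -0.0079  0.0969]
```

{"op": "drive_tool", "data": {
  "steps": [
    [8,0,0,0,0,0,0.04],
    [8,0,0,0,0,0,0.04],
    [8,0,0,0,0,0,0.03],
    [8,0,0,0,0,0,0]
  ]
}}

```text
clock: 6.3
eef_pos: [0.5984, -0.1256, 0.199]
tcp_rot: [[0.309, -0.858, 0.41], [-0.95, -0.294, 0.101], [0.033, -0.421, -0.907]]
wrist_force: [-2.9, -5.4, 2.2]
width: 0.146
```

Run:
```python
from bars import *
p,R=target('iso',1.5,.029,0); delta(p,R); o=manip.get_obs(); print(R.T@o['torque'])
p,d=snap('top','top6.png'); bars('top',d); p,d=snap('scene','scene6.png'); bars('scene',d); snap('wrist','wrist6.png')
```

```text
q [-0.5088  0.1462  1.79    0.3727  0.9124  2.1248] clk 6.3 F [-2.9    -5.4108  2.1683] T [-0.7136  0.6924  0.1703] w 13.719237628703347
shift in present tool axes mm [-1.1377 -0.7743  0.8764] world [ 0.6718  1.3977 -0.5069]
after-turn axes [-1.1234 -0.7834  0.8866]
rotvec [ 0.0014 -0.0081 -0.0092]
[-0.8791  0.3288 -0.3698]
top iso 69 z 0.05687463246667657 rect c (-0.23503518104553223, 64.60122680664062) (13.527423858642578, 88.08956909179688) cw 1.4433305723083651
top sel 175 z 0.05628054717850418 rect c (-1.420827865600586, -65.76641082763672) (16.73417091369629, 50.43490982055664) cw 0.02913396494638983
scene iso 131 z 0.05568037797675481 rect c (1.5058155059814453, 73.85943603515625) (35.25511932373047, 74.23712158203125) cw 1.3878081375557734
scene sel 91 z 0.05525320868086274 rect c (1.4941234588623047, -61.661766052246094) (18.430696487426758, 52.26384353637695) cw 0.0021964221048968867
```

View pics/wrist6.png

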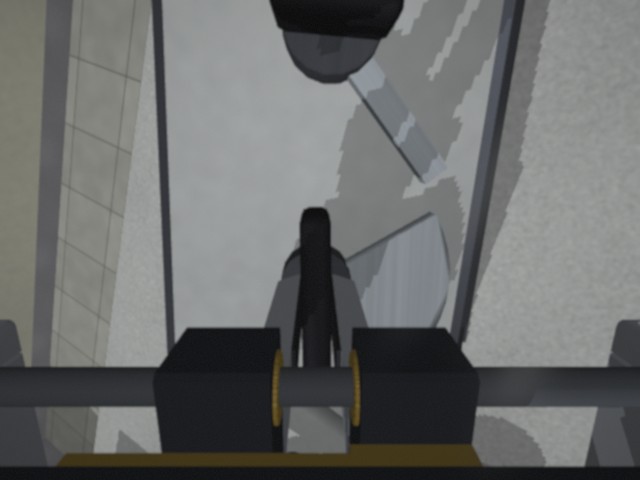

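{"op": "drive_tool", "data": {
  "steps": [
    [8,0,0,0,0,0,0.03],
    [8,0,0,0,0,0,0.03],
    [8,0,0,0,0,0,0]
  ]
}}

```text
clock: 6.75
eef_pos: [0.5984, -0.1256, 0.199]
tcp_rot: [[0.259, -0.875, 0.409], [-0.966, -0.239, 0.101], [0.009, -0.421, -0.907]]
wrist_force: [-2.0, -4.8, 0.8]
width: 0.149
```

Run:
```python
from bars import *
p,R=target('iso',1.5,.029,0); delta(p,R); o=manip.get_obs(); print(R.T@o['torque'])
p,d=snap('top','top7.png'); bars('top',d);snap('wrist','wrist7.png')
```

```text
q [-0.5085  0.1461  1.7899  0.3719  0.9123  2.1833] clk 6.75 F [-1.96   -4.8371  0.76  ] T [-1.0081  0.5212  0.7002] w 13.997144307941479
shift in present tool axes mm [-1.2126 -0.7423  0.891 ] world [ 0.7     1.4383 -0.5065]
after-turn axes [-1.1528 -0.8199  0.9023]
rotvec [ 0.0016 -0.0085 -0.0668]
[-0.7954  0.4089 -0.989 ]
top iso 67 z 0.05639590714180994 rect c (-4.039810657501221, 95.19464874267578) (14.46497917175293, 27.453683853149414) cw 1.3954211510949213
top sel 179 z 0.05634634637620132 rect c (-1.2793960571289062, -65.5218505859375) (17.308137893676758, 52.6997184753418) cw 0.022132323464201426
```

View pics/wrist7.png

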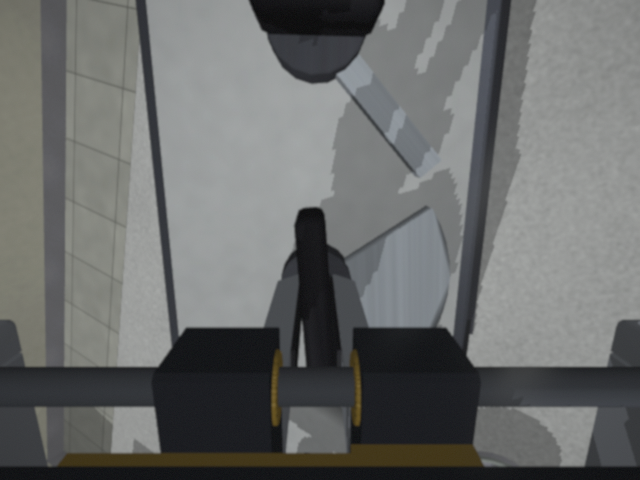

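Torque about the tool z has risen to about 1 N·m and the bar now lags in the grip, tilting at (312,260). It is on the hard stop. I'll relax the twist, let go and back out.

{"op": "drive_tool", "data": {
  "steps": [
    [8,0,0,0,0,0,-0.03],
    [8,0,0,0,0,0,-0.03],
    [40,0,0,0,0,0,0],
    [40,0,0,0,0,0,0],
    [40,0,0,0,0,0,0],
    [40,0,0,-25,0,0,0],
    [40,0,0,-35,0,0,0],
    [40,0,0,-40,0,0,0],
    [50,0,0,0,0,0,0],
    [50,0,0,0,0,0,0]
  ]
}}

```text
clock: 7.85
eef_pos: [0.5578, -0.1342, 0.2904]
tcp_rot: [[0.308, -0.858, 0.412], [-0.951, -0.291, 0.104], [0.031, -0.423, -0.905]]
wrist_force: [-0.7, 0.2, -0.1]
width: 0.526
```

Run:
```python
from bars import *
p,R=target('sel',0.02,.127,0); delta(p,R)
p,d=snap('top','top8.png'); bars('top',d);p,d=snap('wrist','wrist8.png');bars('wrist',d);p,d=snap('scene','scene8.png');bars('scene',d)
```

```text
q [-0.5753  0.0332  1.6868  0.3501  1.1373  2.1438] clk 7.85 F [-0.6707  0.173  -0.1388] T [0.0654 0.1574 0.0368] w 49.432226420229085
shift in present tool axes mm [130.7412   8.1224   4.0161] world [  34.9439 -126.2728   -3.0774]
after-turn axes [  2.2668 130.9954   3.2308]
rotvec [ 0.0032 -0.0062 -1.4915]
top iso 107 z 0.056841011874575915 rect c (-3.0218982696533203, 91.4101791381836) (14.794822692871094, 34.034236907958984) cw 1.4991405274383234
top sel 177 z 0.05611892837214184 rect c (-1.0437259674072266, -66.01595306396484) (50.82960510253906, 16.7949161529541) cw 0.021771665207991907
wrist iso 2017 z 0.053436986608592155 rect c (-0.5026283264160156, 62.05004119873047) (13.870591163635254, 83.43132781982422) cw 1.497939627099782
wrist sel 1848 z 0.05307572766752657 rect c (-0.6286544799804688, -64.24349212646484) (14.621527671813965, 50.027587890625) cw 0.024260201024621963
scene iso 164 z 0.055222245983569576 rect c (1.3058559894561768, 67.8873291015625) (16.14775276184082, 87.8891372680664) cw 1.4881976472248932
scene sel 61 z 0.05527864985080352 rect c (10.77259635925293, -61.34056854248047) (16.673994064331055, 34.839290618896484) cw 0.008098652347303907
```

View pics/wrist8.png

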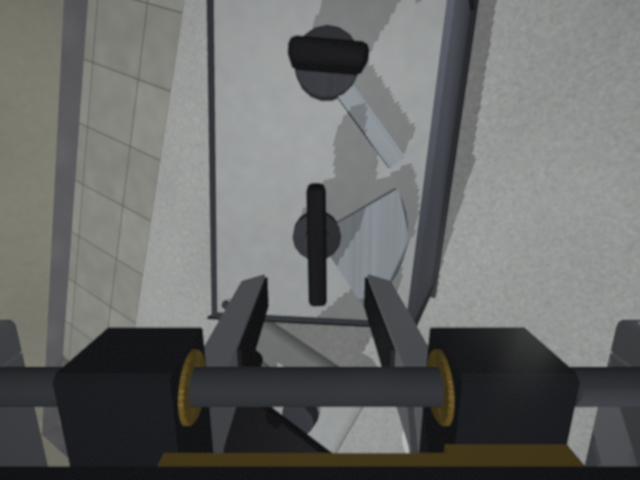

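The isolator is at 1.498 by the wrist, 1.499 by the top camera and 1.488 by the scene camera, so it is shut. Its quadrant at (375,245) has cleared the tab at (375,130). Next is the selector.

{"op": "drive_tool", "data": {
  "steps": [
    [50,35,2,0,0,0,0],
    [50,35,2,0,0,0,0],
    [50,35,2,0,0,0,0],
    [50,25,2,0,0,0,-0.09],
    [50,0,0,0,0,0,-0.14],
    [50,0,0,0,0,0,-0.14],
    [50,0,0,0,0,0,-0.14],
    [50,0,0,0,0,0,-0.14],
    [50,0,0,0,0,0,-0.14]
  ]
}}

```text
clock: 8.9
eef_pos: [0.5908, -0.2596, 0.2878]
tcp_rot: [[0.83, -0.381, 0.408], [-0.458, -0.883, 0.107], [0.319, -0.276, -0.907]]
wrist_force: [-0.9, 0.2, 0.3]
width: 0.53
```

{"op": "drive_tool", "data": {
  "steps": [
    [50,0,0,0,0,0,-0.14],
    [50,0,0,0,0,0,-0.14],
    [50,0,0,0,0,0,-0.14],
    [50,0,0,0,0,0,-0.14],
    [50,0,0,0,0,0,-0.14],
    [50,0,0,0,0,0,0],
    [50,0,0,0,0,0,0]
  ]
}}

```text
clock: 9.6
eef_pos: [0.5909, -0.2597, 0.2886]
tcp_rot: [[0.882, 0.236, 0.408], [0.211, -0.972, 0.106], [0.422, -0.008, -0.907]]
wrist_force: [-0.0, -0.4, 0.2]
width: 0.532
```

Run:
```python
from bars import *
p,R=target('sel',0.02,.029,0); delta(p,R)
p,d=snap('wrist','wrist9.png');bars('wrist',d)
```

```text
q [-0.7418  0.1785  1.5212  0.3871  1.2198  0.499 ] clk 9.6 F [-0.0067 -0.3964  0.1914] T [-0.0187  0.1957 -0.0738] w 50.04119845954644
shift in present tool axes mm [ 0.9652  0.8795 99.8261] world [ 41.8346   9.9778 -90.0958]
after-turn axes [ 0.9111  1.1804 99.8235]
rotvec [ 0.003   0.0005 -0.0051]
wrist iso 2215 z 0.054207162227503394 rect c (-0.40671491622924805, 64.38833618164062) (13.930037498474121, 89.86640167236328) cw 1.4964034467161276
wrist sel 1347 z 0.054026975433143345 rect c (0.441802978515625, -65.27666473388672) (15.281474113464355, 50.55628967285156) cw 0.023873730186528327
```

View pics/wrist9.png

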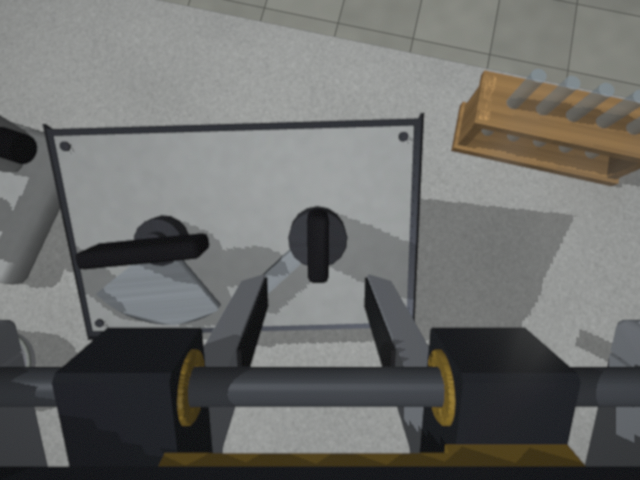

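The selector bar is centred between the fingers at (318,245). The isolator's end, at (205,242), is clear of the finger's path.

{"op": "drive_tool", "data": {
  "steps": [
    [50,1,1,25,0,0,0],
    [50,0,0,25,0,0,0],
    [50,0,0,25,0,0,0],
    [50,0,0,12,0,0,0],
    [50,0,0,12,0,0,0],
    [50,0,0,0,0,0,0]
  ]
}}

```text
clock: 10.25
eef_pos: [0.6325, -0.25, 0.1992]
tcp_rot: [[0.881, 0.238, 0.408], [0.213, -0.971, 0.106], [0.422, -0.007, -0.907]]
wrist_force: [0.0, 0.2, -0.1]
width: 0.533
```

Run:
```python
from bars import *
p,R=target('sel',0.02,.029,0); delta(p,R)
p,d=snap('wrist','wrist10.png')
```

```text
q [-0.6774  0.2744  1.6164  0.409   1.0194  0.4788] clk 10.25 F [ 0.0211  0.1593 -0.1385] T [0.0229 0.1629 0.0206] w 50.121089064711754
shift in present tool axes mm [-0.0182 -0.161   0.7982] world [ 0.2715  0.2374 -0.7303]
after-turn axes [-0.0184 -0.1587  0.7987]
rotvec [ 0.003   0.0008 -0.0026]
```

View pics/wrist10.png

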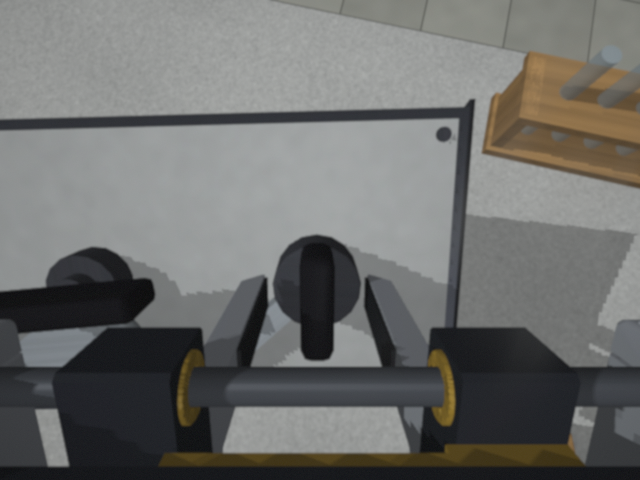

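The bar at (316,300) is between the pads. I'll grip and turn.

{"op": "drive_tool", "data": {
  "steps": [
    [10,0,0,0,0,0,0],
    [10,0,0,0,0,0,0],
    [10,0,0,0,0,0,0],
    [10,0,0,0,0,0,0],
    [10,0,0,0,0,0,0],
    [10,0,0,0,0,0,0],
    [10,0,0,0,0,0,0.05],
    [10,0,0,0,0,0,0.1],
    [10,0,0,0,0,0,0.1],
    [10,0,0,0,0,0,0]
  ],
  "grip_force": 50
}}

```text
clock: 11.3
eef_pos: [0.6326, -0.2507, 0.2012]
tcp_rot: [[0.912, 0.012, 0.41], [-0.034, -0.994, 0.105], [0.409, -0.109, -0.906]]
wrist_force: [-2.1, -0.3, 2.9]
width: 0.167
```

Run:
```python
from bars import *
p,R=target('sel',1.5,.029,0); delta(p,R); o=manip.get_obs(); print(R.T@o['torque'])
p,d=snap('wrist','wrist11.png')
```

```text
q [-0.6781  0.2724  1.615   0.409   1.02    0.7289] clk 11.3 F [-2.1201 -0.2614  2.8762] T [0.2345 0.3351 0.0477] w 15.684260686354024
shift in present tool axes mm [-1.0262 -0.6199  2.5696] world [ 0.1113  0.9196 -2.68  ]
after-turn axes [-0.9152  0.7565  2.575 ]
rotvec [ 0.0028 -0.005   1.2278]
[-0.2408 -0.3219  0.0891]
```

View pics/wrist11.png

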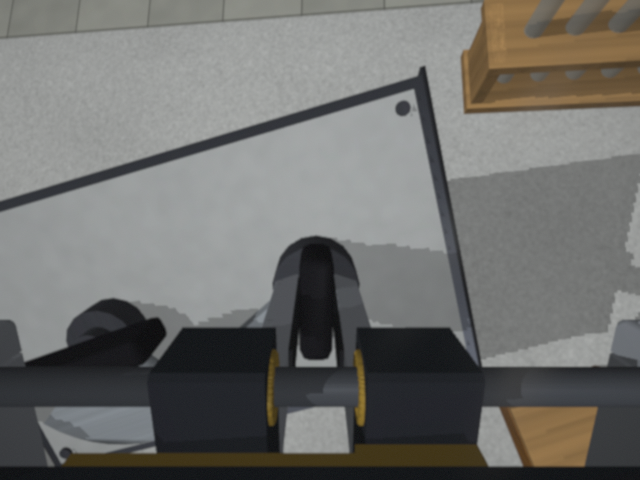

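The selector turns with the tool and is unlocked.

{"op": "drive_tool", "data": {
  "steps": [
    [10,0,0,0,0,0,0.1],
    [10,0,0,0,0,0,0.1],
    [10,0,0,0,0,0,0.1],
    [10,0,0,0,0,0,0.1],
    [10,0,0,0,0,0,0.1],
    [10,0,0,0,0,0,0.1],
    [10,0,0,0,0,0,0.1],
    [10,0,0,0,0,0,0.1],
    [10,0,0,0,0,0,0.1],
    [10,0,0,0,0,0,0]
  ]
}}

```text
clock: 12.35
eef_pos: [0.6322, -0.2516, 0.2009]
tcp_rot: [[0.578, -0.706, 0.41], [-0.798, -0.593, 0.103], [0.17, -0.387, -0.906]]
wrist_force: [-4.3, -3.0, 3.9]
width: 0.167
```

{"op": "drive_tool", "data": {
  "steps": [
    [10,0,0,0,0,0,0.1],
    [10,0,0,0,0,0,0.1],
    [10,0,0,0,0,0,0.06],
    [10,0,0,0,0,0,0.04],
    [10,0,0,0,0,0,0.03],
    [10,0,0,0,0,0,0]
  ]
}}

```text
clock: 12.95
eef_pos: [0.6319, -0.2517, 0.2007]
tcp_rot: [[0.32, -0.855, 0.409], [-0.947, -0.305, 0.103], [0.037, -0.42, -0.907]]
wrist_force: [-4.8, -3.8, 3.9]
width: 0.168
```

Run:
```python
from bars import *
p,R=target('sel',1.5,.029,0); delta(p,R); o=manip.get_obs(); print(R.T@o['torque'])
p,d=snap('wrist','wrist12.png')
```

```text
q [-0.6788  0.2725  1.6152  0.4063  1.0196  1.9546] clk 12.95 F [-4.7805 -3.7788  3.9468] T [-0.1904  0.9214 -0.041 ] w 15.750591825857889
shift in present tool axes mm [-1.685  -0.4153  2.5491] world [ 0.8581  1.9838 -2.1995]
after-turn axes [-1.6692 -0.4064  2.5609]
rotvec [ 0.0016 -0.0066  0.0028]
[-0.9346 -0.0986  0.0603]
```

View pics/wrist12.png

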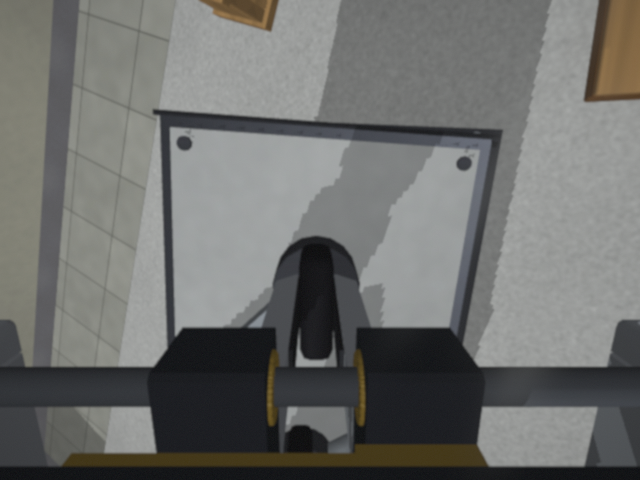

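Torque about the tool z has not dropped yet, so I'll press on gently to the stop.

{"op": "drive_tool", "data": {
  "steps": [
    [10,0,0,0,0,0,0.03],
    [10,0,0,0,0,0,0.03],
    [10,0,0,0,0,0,0]
  ]
}}

```text
clock: 13.3
eef_pos: [0.6319, -0.2517, 0.2007]
tcp_rot: [[0.271, -0.872, 0.409], [-0.962, -0.252, 0.102], [0.014, -0.421, -0.907]]
wrist_force: [-4.5, -3.2, 2.7]
width: 0.167
```

Run:
```python
from bars import *
p,R=target('sel',1.5,.029,0); delta(p,R); o=manip.get_obs(); print(R.T@o['torque'])
```

```text
q [-0.6784  0.2724  1.615   0.4054  1.0196  2.012 ] clk 13.3 F [-4.5098 -3.1693  2.7173] T [-0.6362  0.694   0.9383] w 15.681362428763999
shift in present tool axes mm [-1.698  -0.3347  2.5719] world [ 0.8819  1.9813 -2.2151]
after-turn axes [-1.6597 -0.4194  2.5845]
rotvec [ 0.002  -0.007  -0.0535]
[-0.8328 -0.0616 -1.0341]
```

The torque jumped to −1.03 N·m, so the selector is on its stop. I'll relax, release and retreat.

{"op": "drive_tool", "data": {
  "steps": [
    [10,0,0,0,0,0,-0.025],
    [10,0,0,0,0,0,-0.025],
    [40,0,0,0,0,0,0],
    [40,0,0,0,0,0,0],
    [40,0,0,0,0,0,0],
    [40,0,0,-25,0,0,0],
    [40,0,0,-35,0,0,0],
    [40,0,0,-40,0,0,0],
    [40,0,0,-30,0,0,0],
    [40,0,0,0,0,0,0]
  ]
}}

```text
clock: 14.3
eef_pos: [0.5804, -0.2657, 0.3237]
tcp_rot: [[0.308, -0.855, 0.417], [-0.951, -0.294, 0.099], [0.037, -0.427, -0.904]]
wrist_force: [0.2, -0.1, 0.8]
width: 0.426
```

Run:
```python
from bars import *
for c in ('top','wrist','scene'):
    p,d=snap(c,c+'13.png');bars(c,d)
for c in ('top','scene'):
    for n in ['microscope','slide_box','petri_dishes','beaker']:
        print(c,n,[(np.round(r['point'],3),round(r['score'],2)) for r in manip.search_frame(c,n)[:1]])
o=manip.get_obs();print(o['clock'],o['eef_pos'],o['wrist_force'])
```

```text
top iso 277 z 0.056691072034111105 rect c (-1.923957347869873, 63.779911041259766) (15.096476554870605, 89.4961929321289) cw 1.5025798813837932
top sel 179 z 0.056246380357110666 rect c (-1.143272876739502, -65.3206558227539) (16.514877319335938, 50.50324249267578) cw 1.4946262538789221
iso few
wrist sel 813 z 0.05215588560644498 rect c (-1.186203956604004, -64.01217651367188) (13.768906593322754, 48.36161804199219) cw 1.5038527759417726
scene iso 161 z 0.05549320164212589 rect c (2.543510913848877, 68.72484588623047) (17.473413467407227, 88.20293426513672) cw 1.4974909030692811
scene sel 87 z 0.05518721840536891 rect c (2.476558208465576, -63.22454071044922) (15.972034454345703, 49.84493637084961) cw 1.506536537519484
top microscope [(array([0.596, 0.159, 0.297]), 0.83)]
top slide_box []
top petri_dishes [(array([0.415, 0.108, 0.046]), 0.95)]
top beaker [(array([0.541, 0.482, 0.056]), 0.94)]
scene microscope [(array([0.607, 0.215, 0.295]), 0.65)]
scene slide_box [(array([ 0.511, -0.442,  0.038]), 0.78)]
scene petri_dishes [(array([0.423, 0.112, 0.046]), 0.61)]
scene beaker [(array([0.547, 0.475, 0.01 ]), 0.56)]
14.85 [ 0.5794 -0.2639  0.3178] [-1.1722 -0.5137 -0.3701]
```

View pics/wrist13.png

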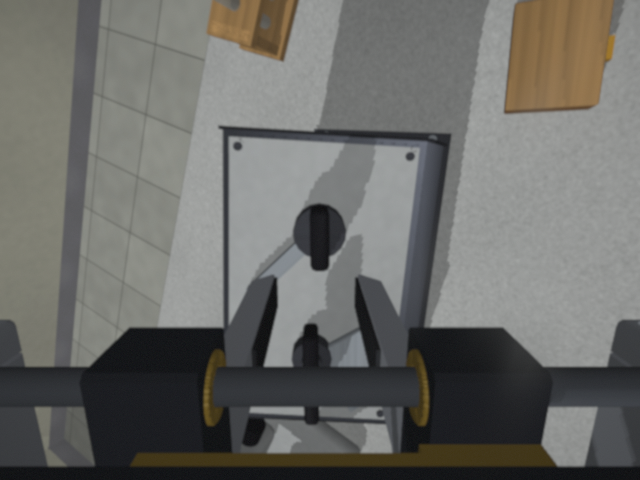

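View pics/top13.png

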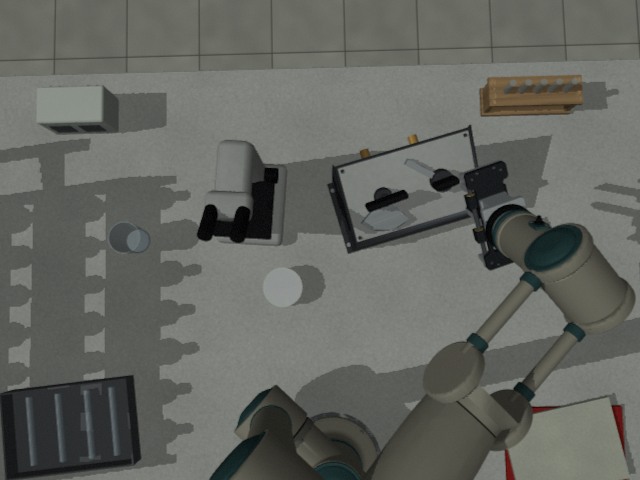

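Both bars lie across the slope, the isolator at (385,200) and the selector at (445,182) in the top view. The microscope, dishes and beaker are unmoved. The slide box reading differs by about 10 mm, so I'll check it against the pictures.

Run:
```python
import cv2,numpy as np
a=cv2.imread('pics/scene1.png')[60:180,290:410];b=cv2.imread('pics/scene13.png')[60:180,290:410]
cv2.imwrite('pics/cmp.png',cv2.resize(np.hstack([a,b]),None,fx=3,fy=3))
```

```text
(no output)
```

View pics/cmp.png

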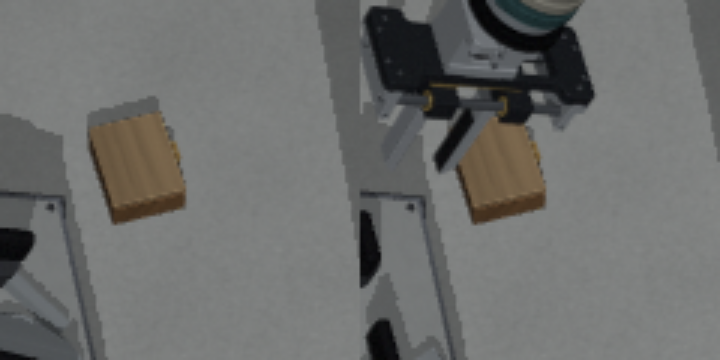

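The box's visible corners, at (112,222) and (185,208) in the crop, are the same in both pictures. The gripper hid part of it, which accounts for the difference. Handing in.

```bash
python3 -c "
from bench import manip
print(manip.hand_in())"
```

```text
the job is handed in; nothing more can be done
None
```

The job is done and handed in. I turned the isolator clockwise to its hard stop first, then the selector clockwise to its own, and let go of both. I backed the gripper about 130 mm out from the face, and the clock read about 15 s of the 59 s allowed.

- **Handle angles:** With the arm clear, the isolator read 1.50 rad in both the top and scene cameras. The selector read 1.49 to 1.51 rad in the top, wrist and scene cameras. The final wrist view could not measure the isolator because the gripper hid it; it had read 1.498 rad there just after release.
- **Stops:** Each stop showed as a torque of about 1 N·m about the tool axis. The largest wrist force I saw reported was under 10 N.
- **Bystanders:** The microscope, dishes and beaker were found where they started, although the top camera had missed the microscope in the first look. The slide box reading shifted about 10 mm in the scene camera and was missed in the top one. Its visible corners in the before and after pictures match, so I put the shift down to the gripper hiding part of it.

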